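# Clamp a mounting block under the screw clamp

## Robot

A 7-joint arm with a two-finger parallel gripper is mounted at the origin on a cart in front of the work surface, level with it; the furniture and walls round the work are solid. World frame = base frame: x ahead of the robot, y to its left, z up, the work surface at z = 0. Lengths are in mm, angles in rad, forces in N, time in s.
With the tool pointing down it reaches from about 400 to 875 mm from the base axis. Payload 6.5 kg.
Tool frame: the origin (TCP) lies between the finger pads; the fingertips stand 17 mm ahead of it and the grasp point (between the pads) lies 2 mm behind it; z points along the fingers, y is the line along which they close (so a half turn about z gives the same grasp; the last joint's range is limited). The gripper opens to 85 mm and grips with 20 to 120 N. Pads are 22 mm wide; open, the fingers measure 114 mm over their backs; the gripper's body (76 mm by 85 mm) begins 54 mm behind the grasp point. The pads swing forward as they close: fully open they stand 13 mm farther back than shut.
Start: joints at [-1.286, 0.536, -0.004, 1.538, 0.003, 1.067, -0.071], TCP at [223.366, 610.408, 248.29] pointing down, gripper open.
Joint ranges: [-2.7, 2.7], [-0.37, 2.16], [-1.27, 1.26], [0.24, 2.4], [-1.31, 4.45], [0.19, 1.91], [-2.76, 2.76]. Speed limits (rad/s): [2.39, 2.39, 3.14, 3.14, 3.14, 3.14, 3.14].

## Interface

Orientations are given as [roll, pitch, yaw] about the fixed x, y, z axes, in that order (R = Rz(yaw) Ry(pitch) Rx(roll)).
In Python, from cell import * gives the robot as it stands. The module is installed in compiled form; this text tells all that it offers.
- The arm moves only by the tool arm_command, never from a script. Its argument "commands" is a list of rows, each a list of 5 numbers: the opening in per cent of the stroke, from 0 (shut) to 100 (fully open), then the shift along the tool's x, y, z in cm, then the turn about the tool's z in rad. In form: [[gripper, tx, ty, tz, spin], ...]. A call has 1 to 8 rows; each row is the pose to reach, as a shift and turn from the pose commanded when the call began, along the tool's axes at that moment; what a row does not reach only later rows make up. A row lasts 1/12 s, in which the tool goes at most 41.7 mm and 7.16 degrees, less where a joint would pass 70% of its speed; a pose out of reach is approached as far as the arm can. A call with a gripper value outside its range is refused whole. The fingers move at their own pace and stop on an object; "grip_force" is the grip in N (left out, the last holds). Time passes only in rows, so rows that repeat a pose let the fingers close. It gives the time, the measured TCP pose, the force, the opening and the grip force at its end, in the units of the state.
- read_state(): the state, without advancing time (a new reading comes with each control period).
- get_image(name): name is "side" or "top"; returns the picture (480x640x3 uint8, red, green, blue); there is no depth.
- get_calibration(name): a dict with "camera_matrix" (3x3 intrinsics, pixels), "R" (3x3) and "t" (3): a world point X has camera coordinates R X + t. Camera axes: x right, y down, z forward; pixel columns grow to the right and rows downward; lengths in mm; the calibration is good to about 2 mm. A picture is of the moment at which its call begins. get_calibration takes no time and is no camera call.
- close_job(): hands the job in; it is judged then, once.
The state is a dict: "time_s": time; "joint_positions": joint angles; "dq": joint speeds; "joint_efforts": joint torques, N m; "ee_pos": TCP position; "ee_rot": TCP orientation; "contact_force": force on the tool from outside, world axes, zero at the start; "torque": the same for the moment, N m; "width": finger opening in mm; "grasp_force": force on a finger pad.
Only numpy, scipy, OpenCV 4.12 (cv2) and the standard library are available. Lean on these libraries where they do the work, as an engineer would, in place of code of your own. Each camera call takes 0.05 s, during which the arm holds its last target. There are 200 camera calls.

## Task

Push the wooden mounting block along the bed of the screw clamp until its far end is fully home against the clamp's column. Then turn the crank clockwise (seen from above) until the pad meets the block, and snug it up by feel: firmly clamped, but not forced so hard that the wood is crushed. Leave it clamped and let go; do not disturb the glassware and jar standing around.

Things in the scene. Friction and masses are not known exactly. Their poses are not given: they have to be found in the camera images.
- clamp: Grey cast bench clamp, fixed. Origin on the vertical screw axis at worktop height; x along the bed towards the column, z up. Bed top 15 mm up, 110 mm wide, x -105 to 80 mm. Column face (the stop) at x = 30 mm. Overarm 36 mm wide, 75 to 101 mm up, from the column to x = -22 mm; nut to 106 mm. Two fences 10 mm high guide the block: inner faces y = +-27 mm, x -60 to 30 mm.
- stop_face (a point): Point on the column's front face (x = 30 mm, y = 0 in the clamp's frame), 26 mm above the worktop: where the centre of the block's far end must come to rest.
- block: Plain wooden block 145 x 50 x 22 mm (x, y, z), 0.13 to 0.25 kg, loose on the bed between the fences, pulled out 15 to 45 mm from the stop. Origin at the centre of its underside, x along its length towards the column. Its near end always stands clear of the bed's open end (115 mm from the screw axis when home) and can be pushed there, 15 to 37 mm above the worktop.
- block_end (a point): Centre of the block's far end face (+72.5 mm along its x).
- screw: Vertical screw, crank on top, pad below. Origin on its axis at the crank arm's underside, 138 mm up at crank 0; sinks 26 mm per turn clockwise. The rubber pad, 29 mm across, turns with it on a stiff spring, on a collar screwed on more or less far: its height cannot be told from the screw's. At the start it is 8 to 26 mm above the block's top; after touch each 0.1 turn adds about 18 N of squeeze.
- crank (a joint): Crank angle, rad, grows clockwise from above (pad down), -1.2 to 14; at 0 the arm points along the clamp's +y. Stays where left, also under load. Turning free takes about 2.5 N at the knob, along the circle; each 10 N of squeeze adds about 3.5 N (paused, it pushes back 1.4 N). Snug is 20 to 55 N of squeeze; aim at 35 N: 12 N more than free while turning, 5 N paused. Over 75 N crushes the wood.
- knob_grip (a point): On the axis of the crank's upright black knob, 14 mm below its top: the height to grip. Knob: round, 18 mm across, 36 mm high, 30 mm from the screw axis; it spins freely on the crank, so it can be held with the wrist unturned and led round a circle, sinking 26 mm per turn. The flat crank arm's top is 24 mm below this point; nothing else there stands higher.
- jar: Small specimen jar, 63 mm across, 67 mm high, standing near the clamp; bystander. Origin at the centre of its underside.
- beaker: Glass beaker, 74 mm across, 98 mm high, standing near the clamp; bystander. Origin at the centre of its underside.
- dish: Petri dish, 68 mm across, 18 mm high, near the clamp; bystander. Origin at the centre of its underside.
Things that resemble listed ones, but are neither listed nor needed, are in the scene too. Leave any red look-alike of the block alone.

How it is judged (in metres and radians):
On the way, in this order (a step that is already met when the one before it is completed fails the run):
1. the block is pushed home against the column while the pad is still clear of it (x of block_end in the frame of clamp above 0.027 m and contact force between screw and block below 0.5 N), for 0.1 s.
2. the pad is wound down onto the block (contact force between screw and block above 3 N).
At the end, for the whole second after the job is handed in: The block lies flat on the bed with its far end within 3 mm of the column's face and straight within 3.4 degrees, the pad presses on it with 20 to 55 N, and the crank is at rest and let go (contact force between screw and block between 20 and 55 N and x of block_end in the frame of clamp above 0.027 m and angle between the x axis of block and the x axis of clamp, either way round below 0.06 rad and angle between block's own z axis and vertical below 0.05 rad and velocity of joint crank below 0.05 rad/s and linear speed of block below 0.01 m/s); the robot touches nothing.
It fails at once if the pad squeezes the block with more than 75 N (wood crushed) (contact force between screw and block above 75 N).
It fails at once if the jar is shifted more than 30 mm or tipped (distance of jar from where it was at the start of the episode above 0.03 m or angle between jar's own z axis and vertical above 0.4 rad).
It fails at once if the beaker is shifted more than 30 mm or tipped (distance of beaker from where it was at the start of the episode above 0.03 m or angle between beaker's own z axis and vertical above 0.4 rad).
It fails at once if the dish is shifted more than 30 mm or tipped (distance of dish from where it was at the start of the episode above 0.03 m or angle between dish's own z axis and vertical above 0.4 rad).
It also fails if it takes over 58 s, if anything falls off the work surface, if the arm or the gripper's body presses on something with over 40 N, if the wrist force passes 120 N, or if a joint passes its speed limit or range.

## Working session

There is one attempt and no reset: what is moved stays moved. The work goes in short steps, Python scripts to look and compute and a tool call to move; the robot and the scene stay as the last step left them, time stands still between calls to the robot, and variables do not carry over. Pictures are saved under pics/ and viewed, at most 10 in all, crops included, and the job is handed in when it is done.

Besides the shell and the picture viewer there is one more tool, called after "Request:" as a command line: name --pt "numbers of a row" for each row, then --argument value for the rest. arm_command: Moves the arm, as the interface text tells. Its arguments: {"type":"object","properties":{"commands":{"type":"array","items":{"type":"array","items":{"type":"number"}}},"grip_force":{"type":"number"}},"required":["commands"]}

```bash
mkdir -p pics; python3 - <<'E'
from cell import *
import cv2
for n in("side","top"):
    cv2.imwrite(f"pics/{n}0.png",get_image(n)[:,:,::-1]); c=get_calibration(n); print(n,c)
print(read_state())
E
```

```text
side {'camera_matrix': array([[529.78341611,   0.        , 310.5232702 ],
       [  0.        , 529.78341611, 237.10158754],
       [  0.        ,   0.        ,   1.        ]]), 'R': array([[ 0.86120684, -0.50820151, -0.00734819],
       [-0.24512018, -0.40263276, -0.88193138],
       [ 0.44524024,  0.76132653, -0.47132053]]), 't': array([-461.03220698,  268.51220111,  718.32256887])}
top {'camera_matrix': array([[548.87988126,   0.        , 319.99758253],
       [  0.        , 548.87988126, 236.57697527],
       [  0.        ,   0.        ,   1.        ]]), 'R': array([[-1.33836205e-02, -9.99910420e-01,  1.72849498e-04],
       [-9.96632251e-01,  1.33257561e-02, -8.09109440e-02],
       [ 8.09013927e-02, -1.25514875e-03, -9.96721320e-01]]), 't': array([ 45.32233951, 563.44098795, 969.27507374])}
{'time_s': 0.1, 'joint_positions': array([-1.28621248,  0.5370955 , -0.0044447 ,  1.53879882,  0.00262896,
        1.06728398, -0.07119628]), 'dq': array([-0.00035729, -0.00270787, -0.0002795 , -0.00138343,  0.00052302,
       -0.00053713, -0.0007038 ]), 'joint_efforts': array([ 2.47910350e-03, -5.84559596e+01,  1.05189722e+00, -2.59774697e+01,
        1.26564686e-02,  4.59923802e-03, -4.87640222e-07]), 'ee_pos': array([223.1886772 , 609.89336137, 247.48777013]), 'ee_rot': array([-3.14001868e+00,  1.38905186e-04,  2.79090362e+00]), 'contact_force': array([ 0.61781276,  0.11130938, -0.57615654]), 'torque': array([ 0.0105788 , -0.02679784, -0.03382149]), 'grasp_force': 0.0, 'width': 85.41360827595025}
```

View pics/top0.png

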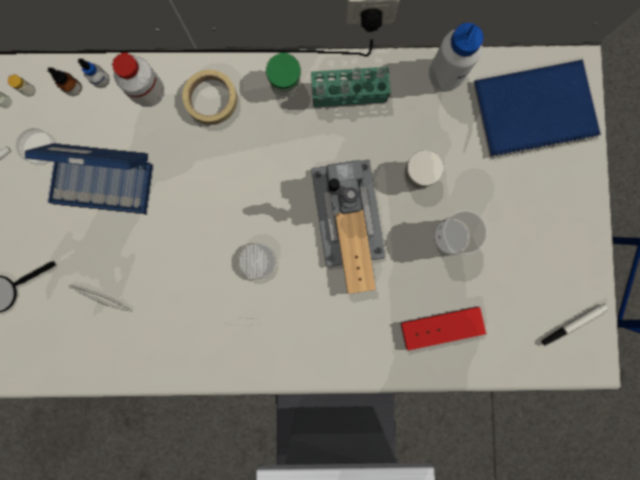

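View pics/side0.png

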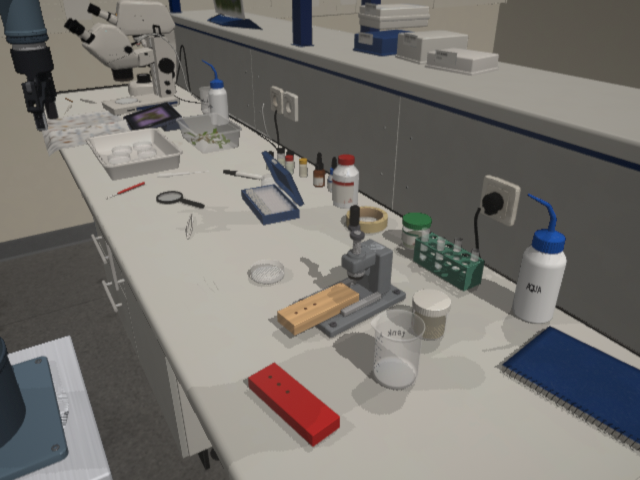

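Candidates for the block: wooden one at top (355,252), red look-alike at (443,328). For the jar: the white-lidded one at (424,168) or the green-lidded one at (283,70). Beaker is at (453,236), dish at (254,261), knob at (334,185). I choose the wooden block in the grey clamp and check it in a crop.

```bash
python3 - <<'E'
import cv2,numpy as np
a=cv2.imread("pics/top0.png")[150:300,290:410]; b=cv2.imread("pics/side0.png")[195:345,260:410]
a=cv2.resize(a,None,fx=3.0,fy=3.0,interpolation=2);b=cv2.resize(b,None,fx=2.8,fy=3.0,interpolation=2)
cv2.imwrite("pics/crop0.png",np.hstack([a,b]))
E
```

```text
(no output)
```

View pics/crop0.png

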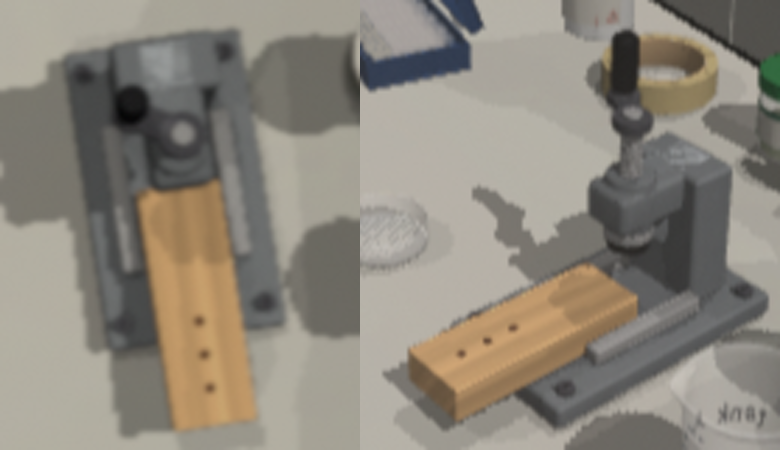

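```bash
cat > h.py <<'E'
from cell import *
import numpy as np
from scipy.optimize import least_squares
C={n:get_calibration(n) for n in("side","top")}
def proj(n,X):
    c=C[n]; p=c["camera_matrix"]@(c["R"]@np.asarray(X,float)+c["t"]); return p[:2]/p[2]
def ray(n,uv,z):
    c=C[n]; d=c["R"].T@np.linalg.solve(c["camera_matrix"],[*uv,1]); o=-c["R"].T@c["t"]; return o+d*(z-o[2])/d[2]
def tri(a,b): return least_squares(lambda X:np.r_[proj("top",X)-a,proj("side",X)-b],[500,0,100]).x
def T(u,v): return np.array([290+u/3,150+v/3])
def S(u,v): return np.array([260+(u-360)/2.8,195+v/3])
E
python3 - <<'E'
from h import *
obs=[((80,55,15),"top",T(67,58)),((80,-55,15),"top",T(240,33)),((-105,-55,15),"top",T(283,322)),((-105,55,15),"top",T(112,346)),
((-105,-55,15),"side",S(560,413)),((80,-55,15),"side",S(766,298))]
def w(p,q): c,s=np.cos(p[2]),np.sin(p[2]); return np.array([p[0]+c*q[0]-s*q[1],p[1]+s*q[0]+c*q[1],q[2]])
f=lambda p:np.concatenate([proj(n,w(p,q))-o for q,n,o in obs])
r=least_squares(f,[500,0,0.1]); p=r.x; print("clamp",p,r.fun.round(1))
k=tri(T(132,101),S(625,36)); print("knobtop",k)
d=k[:2]-p[:2]; c,s=np.cos(p[2]),np.sin(p[2]); print("in clamp",[c*d[0]+s*d[1],-s*d[0]+c*d[1]])
print("screw top",tri(T(182,134),S(632,118)))
for n,uv in(("L",(180,430)),("R",(257,418)),("FL",(137,192)),("FR",(219,180))):
    q=ray("top",T(*uv),37);d=q-[*p[:2],0];print(n,q,c*d[0]+s*d[1],-s*d[0]+c*d[1])
for uv,n in(((409,352),'L'),((456,390),'R'),((637,297),'FR')):
    q=ray("side",S(*uv),37);d=q-[*p[:2],0];print(n,q,c*d[0]+s*d[1],-s*d[0]+c*d[1])
print("jar",ray("top",(424,168),67),"beaker",ray("top",(453,236),98),"dish",ray("top",(254,261),18))
E
```

```text
clamp [ 6.20306410e+02 -1.33694978e+01  1.38380775e-01] [-1.1 -1.6  0.3 -2.2  2.1  0.7 -0.8  1.9 -1.8  0.6  0.8 -0.7]
knobtop [633.22080363  14.80179156 181.08568938]
in clamp [np.float64(16.676875691903703), np.float64(26.120584500204277)]
screw top [621.68302277 -12.493079   142.61969496]
L [461.54066038 -13.85743006  37.        ] -157.31535706031278 21.416808042457262
R [467.96771214 -59.35354678  37.        ] -157.2254575811933 -24.53093999298666
FL [602.95924331   9.25009242  37.        ] -14.061202653957029 24.79622200397422
FR [609.50728577 -39.74869134  37.        ] -14.33462538751589 -24.637399249331242
L [463.20756484 -12.68038158  37.        ] -155.50202558841664 22.352672650708055
R [470.71742737 -57.77614088  37.        ] -154.28444118810506 -23.347907540676992
FR [612.7773067  -39.01729755  37.        ] -10.994975596956065 -24.364062327046565
jar [ 678.00202071 -145.18681352   67.        ] beaker [ 555.89197824 -184.27247788   98.        ] dish [521.64445275 157.79751179  18.        ]
```

Clamp is at about (620,-13) with yaw 0.138. The block's near end is at clamp x≈-156, so it needs about 41 mm of push. The crank is near 0.57 rad. I set out with the gripper shut.

Request:
arm_command --pt "0 -28.1 -19.5 0 -0.489" --pt "0 -28.1 -19.5 0 -0.489" --pt "0 -28.1 -19.5 0 -0.489" --pt "0 -28.1 -19.5 0 -0.489" --pt "0 -28.1 -19.5 0 -0.489" --pt "0 -28.1 -19.5 0 -0.489" --pt "0 -28.1 -19.5 0 -0.489" --pt "0 -28.1 -19.5 0 -0.489" --grip_force 60

```text
time_s: 0.77
ee_pos: [415.9, 335.8, 248.1]
ee_rot: [-3.141, -0.0, -3.003]
contact_force: [0.1, 0.5, 0.1]
width: 0.2
grasp_force: 0.0
```

Request:
arm_command --pt "0 3.8 -37.4 9 0" --pt "0 3.8 -37.4 9 0" --pt "0 3.8 -37.4 9 0" --pt "0 3.8 -37.4 9 0" --pt "0 3.8 -37.4 9 0" --pt "0 3.8 -37.4 9 0" --pt "0 3.8 -37.4 9 0" --pt "0 3.8 -37.4 9 0"

```text
time_s: 1.43
ee_pos: [426.7, 12.0, 170.3]
ee_rot: [-3.142, 0.0, -3.003]
contact_force: [0.6, -0.3, 0.0]
width: -0.2
grasp_force: 0.0
```

Request:
arm_command --pt "0 0 0 0 0" --pt "0 0 0 0 0"

```text
time_s: 1.6
ee_pos: [426.5, 11.4, 170.1]
ee_rot: [-3.141, -0.002, -3.009]
contact_force: [-1.1, 1.1, 1.1]
width: 0.1
grasp_force: 0.0
```

Request:
arm_command --pt "0 0.4 -5.1 4 0" --pt "0 0.4 -5.1 8 0" --pt "0 0.4 -5.1 11 0" --pt "0 0.4 -5.1 12.8 0" --pt "0 0.4 -5.1 12.8 0" --pt "0 0.4 -5.1 12.8 0"

```text
time_s: 2.1
ee_pos: [429.9, -35.9, 42.4]
ee_rot: [3.141, -0.002, -3.002]
contact_force: [-0.4, -0.4, 0.9]
width: 0.1
grasp_force: 0.0
```

```bash
python3 - <<'E'
from h import *
import cv2
s=read_state(); print(s["ee_pos"],s["contact_force"],s["ee_rot"])
a=get_image("top")[150:310,290:410,::-1]; b=get_image("side")[195:375,230:410,::-1]
a=cv2.resize(a,None,fx=3,fy=3,interpolation=2);b=cv2.resize(b,(400,480),interpolation=2)
cv2.imwrite("pics/c1.png",np.hstack([a,b]))
E
```

```text
[429.90633794 -35.94589703  42.36626003] [-0.35739363 -0.44174338  0.91377554] [ 3.14066478e+00 -2.06434419e-03 -3.00171868e+00]
```

View pics/c1.png

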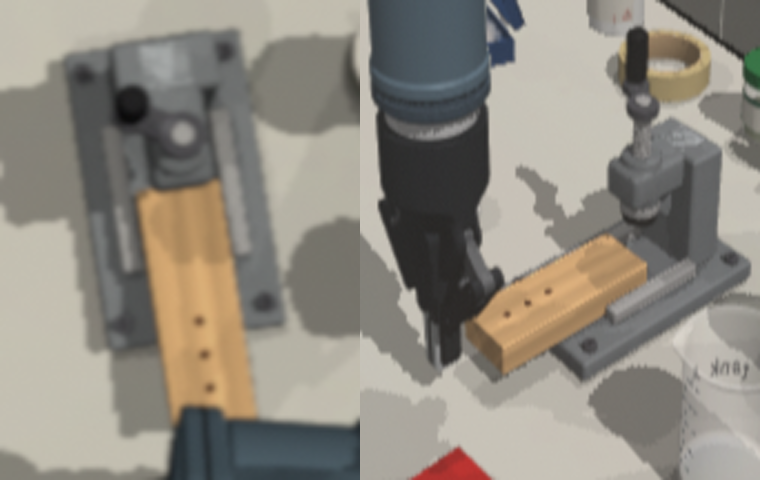

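The shut fingers stand just in front of the block's near end, about 25 mm short and 4 mm to the left. I correct the offset and push.

Request:
arm_command --pt "0 -0.5 -0.4 0 0" --pt "0 -1.2 -0.4 0 0" --pt "0 -1.9 -0.4 0 0" --pt "0 -2.6 -0.4 0 0" --pt "0 -3.3 -0.4 0 0" --pt "0 -4.0 -0.4 0 0" --pt "0 -4.7 -0.4 0 0" --pt "0 -5.3 -0.4 0 0"

```text
time_s: 2.87
ee_pos: [483.9, -33.7, 42.6]
ee_rot: [3.142, -0.0, -3.003]
contact_force: [-3.0, 0.4, 2.3]
width: -0.1
grasp_force: 1.3
```

Request:
arm_command --pt "0 -0.3 0 0 0" --pt "0 -0.5 0 0 0" --pt "0 -0.7 0 0 0" --pt "0 -0.9 0 0 0"

```text
time_s: 3.2
ee_pos: [491.9, -32.7, 42.6]
ee_rot: [3.142, -0.001, -3.004]
contact_force: [-2.1, 0.0, 0.4]
width: 0.3
grasp_force: 0.9
```

Request:
arm_command --pt "0 -0.1 0 0 0" --pt "0 -0.2 0 0 0" --pt "0 -0.3 0 0 0"

```text
time_s: 3.45
ee_pos: [495.4, -32.2, 42.7]
ee_rot: [-3.142, 0.0, -3.003]
contact_force: [-1.4, -0.4, -1.3]
width: -0.2
grasp_force: 0.5
```

Request:
arm_command --pt "0 -0.1 0 0 0" --pt "0 -0.2 0 0 0"

```text
time_s: 3.62
ee_pos: [497.4, -31.9, 42.7]
ee_rot: [-3.142, 0.0, -3.003]
contact_force: [-0.8, 0.2, -1.2]
width: 0.4
grasp_force: 0.4
```

Request:
arm_command --pt "0 -0.1 0 0 0" --pt "0 -0.2 0 0 0" --pt "0 -0.2 0 0 0"

```text
time_s: 3.87
ee_pos: [497.6, -31.8, 42.5]
ee_rot: [3.141, -0.003, -3.004]
contact_force: [-5.8, -0.1, 4.1]
width: 0.2
grasp_force: 2.6
```

Request:
arm_command --pt "0 -0.1 0 0 0" --pt "0 -0.2 0 0 0" --pt "0 -0.2 0 0 0"

```text
time_s: 4.12
ee_pos: [497.7, -31.8, 42.2]
ee_rot: [3.141, -0.007, -3.004]
contact_force: [-9.5, -0.9, 7.3]
width: 0.3
grasp_force: 4.6
```

The tool stopped with force rising to 9.5 N at the expected place, so the block is home. I back off, rise and look.

Request:
arm_command --pt "0 1.5 0 0 0" --pt "0 4 0 0 0" --pt "0 4 0 -4 0" --pt "0 4 0 -8 0" --pt "70 4 0 -12 0" --pt "70 4 0 -16 0" --pt "70 4 0 -19 0" --pt "70 4 0 -19 0"

```text
time_s: 4.78
ee_pos: [466.0, -37.0, 239.1]
ee_rot: [-3.14, 0.013, -3.004]
contact_force: [0.7, 0.1, 0.7]
width: 48.5
grasp_force: 0.0
```

```bash
python3 - <<'E'
from h import *
import cv2
s=read_state(); print(s["ee_pos"],s["contact_force"],s["ee_rot"],s["width"],s["joint_positions"])
A=get_image("top");B=get_image("side")
cv2.imwrite("pics/top2.png",A[:,:,::-1]);cv2.imwrite("pics/side2.png",B[:,:,::-1])
a=A[150:310,290:410,::-1]; b=B[195:375,230:410,::-1]
a=cv2.resize(a,None,fx=3,fy=3,interpolation=2);b=cv2.resize(b,(400,480),interpolation=2)
cv2.imwrite("pics/c2.png",np.hstack([a,b]))
E
```

```text
[466.02358534 -36.98197072 239.0994361 ] [0.72874922 0.09103503 0.66584762] [-3.14046941  0.01285273 -3.00373117] 48.45840826597599 [-0.14333608  0.22942613  0.14577187  2.03079046 -0.04401388  0.87131019
  1.73523648]
```

View pics/c2.png

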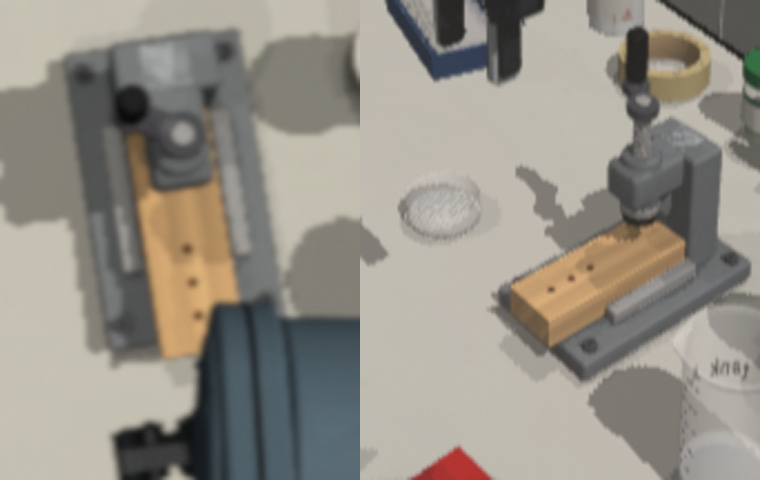

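Block sits home under the overarm: side crop far corner (684,245), pad above the wood. The knob is unchanged at top crop (132,103). I move above the knob.

Request:
arm_command --pt "70 -4 0.7 0 0" --pt "70 -8 1.4 0 0" --pt "70 -12 2.1 0 0" --pt "70 -16 2.7 0 0" --pt "70 -17.4 2.8 0 0" --pt "70 -17.4 2.8 0 0" --pt "70 -17.4 2.8 0 0"

```text
time_s: 5.47
ee_pos: [629.2, 14.8, 230.4]
ee_rot: [-3.141, -0.003, -3.003]
contact_force: [0.0, -0.9, -0.3]
width: 59.7
grasp_force: 0.0
```

```bash
python3 - <<'E'
from h import *
import cv2
p=np.array([620.3,-13.4]);c,s=np.cos(.138),np.sin(.138)
f=lambda q:(c*(q[0]-p[0])+s*(q[1]-p[1]),-s*(q[0]-p[0])+c*(q[1]-p[1]))
for u,v in((684,245),(511,288)): print(f(ray("side",(230+(u-360)*.45,195+v*.375),37)))
print(f(ray("top",T(163,357),37)))
st=read_state(); print(st["ee_pos"],f(st["ee_pos"]),st["width"])
b=get_image("side")[80:280,270:450,::-1]
cv2.imwrite("pics/c3.png",cv2.resize(b,None,fx=3,fy=3,interpolation=2))
E
```

```text
(np.float64(28.498266062085577), np.float64(-26.891446003663635))
(np.float64(-112.10637846145467), np.float64(22.15943024283184))
(np.float64(-113.38995511573962), np.float64(24.657641446328405))
[629.20358465  14.77612893 230.42912741] (np.float64(12.694915228793569), np.float64(26.68346282061805)) 59.683672334362186
```

View pics/c3.png

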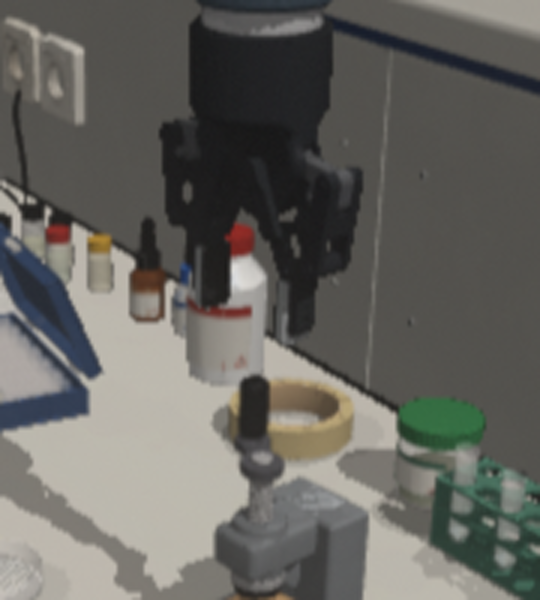

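The knob (255,380) sits centred below the fingertips (210,300)/(298,330). I shift 4 mm towards the column, descend and close.

Request:
arm_command --pt "70 -0.4 0 2 0" --pt "70 -0.4 0 4 0" --pt "70 -0.4 0 5.5 0" --pt "70 -0.4 0 6.3 0" --pt "70 -0.4 0 6.3 0" --pt "70 -0.4 0 6.3 0"

```text
time_s: 6.02
ee_pos: [633.3, 14.9, 169.9]
ee_rot: [-3.142, -0.001, -3.004]
contact_force: [0.5, 0.3, -0.2]
width: 59.9
grasp_force: 0.0
```

Request:
arm_command --pt "0 0 0 0 0" --pt "0 0 0 0 0" --pt "0 0 0 0 0" --pt "0 0 0 0 0" --pt "0 0 0 0 0" --pt "0 0 0 0 0" --pt "0 0 0 0 0" --pt "0 0 0 0 0" --grip_force 60

```text
time_s: 6.68
ee_pos: [634.7, 15.7, 170.6]
ee_rot: [3.141, 0.002, -3.003]
contact_force: [-0.7, 0.2, 6.3]
width: 15.9
grasp_force: 58.5
```

```bash
cat > k.py <<'E'
from h import *
import sys,json,os
# usage: k.py start_angle step [n]; logs the state, prints force split and the next rows' numbers
a0,st=float(sys.argv[1]),float(sys.argv[2]); n=int(sys.argv[3]) if len(sys.argv)>3 else 8
c,s=np.cos(.138),np.sin(.138); R=np.array([[c,s],[-s,c]])
S_=read_state(); q=R@(S_["ee_pos"][:2]-[620.3,-13.4]); F=R@S_["contact_force"][:2]
L=json.load(open("log.json")) if os.path.exists("log.json") else []
L.append([*q,S_["ee_pos"][2]]); json.dump(L,open("log.json","w"))
P=np.array(L)[:,:2]; cen=np.zeros(2)
if len(P)>3: cen=least_squares(lambda o:np.r_[np.hypot(*(P-o).T)-30,.3*o],[0,0]).x
a=np.arctan2(*(q-cen)); t=np.array([np.cos(a),-np.sin(a)]); r=np.array([np.sin(a),np.cos(a)])
print("t",S_["time_s"].round(2),"q",q.round(1),"z",S_["ee_pos"][2].round(1),"centre",cen.round(1),"meas angle",a.round(3),"Ft",(-F@t).round(2),"Frad",(F@r).round(2),"Fz",S_["contact_force"][2].round(1),"w",S_["width"].round(1))
for i in range(1,n+1):
    h=a0+i*st; print([0,round(-3*(np.sin(h)-np.sin(a0)),2),round(3*(np.cos(h)-np.cos(a0)),2),round(.414*i*st,2),0],end=", ")
E
python3 k.py 0.59 0.1
```

```text
Traceback (most recent call last):
  File "k.py", line 12, in <module>
    print("t",S_["time_s"].round(2),"q",q.round(1),"z",S_["ee_pos"][2].round(1),"centre",cen.round(1),"meas angle",a.round(3),"Ft",(-F@t).round(2),"Frad",(F@r).round(2),"Fz",S_["contact_force"][2].round(1),"w",S_["width"].round(1))
              ^^^^^^^^^^^^^^^^^^
AttributeError: 'float' object has no attribute 'round'
```

```bash
rm log.json; sed -i 's/S_\["time_s"\].round(2)/S_["time_s"]/; s/S_\["width"\].round(1)/S_["width"]/' k.py; python3 k.py 0.59 0.1
```

```text
t 6.6833 q [18.2 26.9] z 170.6 centre [0. 0.] meas angle 0.596 Ft 0.75 Frad -0.11 Fz 6.3 w 15.869697898682727
[0, np.float64(-0.24), np.float64(-0.18), 0.04, 0], [0, np.float64(-0.46), np.float64(-0.38), 0.08, 0], [0, np.float64(-0.66), np.float64(-0.6), 0.12, 0], [0, np.float64(-0.84), np.float64(-0.85), 0.17, 0], [0, np.float64(-0.99), np.float64(-1.11), 0.21, 0], [0, np.float64(-1.12), np.float64(-1.38), 0.25, 0], [0, np.float64(-1.21), np.float64(-1.66), 0.29, 0], [0, np.float64(-1.28), np.float64(-1.95), 0.33, 0],
```

Request:
arm_command --pt "0 -0.24 -0.18 0.04 0" --pt "0 -0.46 -0.38 0.08 0" --pt "0 -0.66 -0.6 0.12 0" --pt "0 -0.84 -0.85 0.17 0" --pt "0 -0.99 -1.11 0.21 0" --pt "0 -1.12 -1.38 0.25 0" --pt "0 -1.21 -1.66 0.29 0" --pt "0 -1.28 -1.95 0.33 0"

```text
time_s: 7.35
ee_pos: [650.3, -1.6, 167.4]
ee_rot: [3.141, 0.002, -3.003]
contact_force: [-0.2, 2.0, 5.6]
width: 16.1
grasp_force: 58.6
```

```bash
python3 k.py 1.39 0.1
```

```text
t 7.35 q [31.3  7.6] z 167.4 centre [0. 0.] meas angle 1.333 Ft 1.92 Frad 0.59 Fz 5.6 w 16.08218713725046
[0, np.float64(-0.04), np.float64(-0.3), 0.04, 0], [0, np.float64(-0.05), np.float64(-0.6), 0.08, 0], [0, np.float64(-0.03), np.float64(-0.9), 0.12, 0], [0, np.float64(0.02), np.float64(-1.19), 0.17, 0], [0, np.float64(0.1), np.float64(-1.48), 0.21, 0], [0, np.float64(0.21), np.float64(-1.76), 0.25, 0], [0, np.float64(0.35), np.float64(-2.03), 0.29, 0], [0, np.float64(0.51), np.float64(-2.28), 0.33, 0],
```

Request:
arm_command --pt "0 -0.04 -0.3 0.04 0" --pt "0 -0.05 -0.6 0.08 0" --pt "0 -0.03 -0.9 0.12 0" --pt "0 0.02 -1.19 0.17 0" --pt "0 0.1 -1.48 0.21 0" --pt "0 0.21 -1.76 0.25 0" --pt "0 0.35 -2.03 0.29 0" --pt "0 0.51 -2.28 0.33 0"

```text
time_s: 8.02
ee_pos: [648.6, -25.2, 164.0]
ee_rot: [3.142, 0.003, -3.003]
contact_force: [1.1, 0.8, 5.1]
width: 16.2
grasp_force: 58.5
```

```bash
python3 k.py 2.19 0.1 4;echo; python3 k.py 2.59 0.1 4
```

```text
t 8.0167 q [ 26.4 -15.5] z 164.0 centre [0. 0.] meas angle 2.103 Ft 1.17 Frad 0.69 Fz 5.1 w 16.15657799826631
[0, np.float64(0.19), np.float64(-0.24), 0.04, 0], [0, np.float64(0.39), np.float64(-0.45), 0.08, 0], [0, np.float64(0.62), np.float64(-0.64), 0.12, 0], [0, np.float64(0.87), np.float64(-0.81), 0.17, 0], 
t 8.0167 q [ 26.4 -15.5] z 164.0 centre [1.8 1.6] meas angle 2.18 Ft 1.22 Frad 0.6 Fz 5.1 w 16.15657799826631
[0, np.float64(0.26), np.float64(-0.14), 0.04, 0], [0, np.float64(0.54), np.float64(-0.26), 0.08, 0], [0, np.float64(0.83), np.float64(-0.35), 0.12, 0], [0, np.float64(1.12), np.float64(-0.41), 0.17, 0],
```

Request:
arm_command --pt "0 0.19 -0.24 0.04 0" --pt "0 0.39 -0.45 0.08 0" --pt "0 0.62 -0.64 0.12 0" --pt "0 0.87 -0.81 0.17 0"

```text
time_s: 8.35
ee_pos: [640.9, -34.7, 162.3]
ee_rot: [-3.141, 0.003, -3.003]
contact_force: [1.5, 1.5, 6.5]
width: 15.8
grasp_force: 58.7
```

Request:
arm_command --pt "0 0.26 -0.14 0.04 0" --pt "0 0.54 -0.26 0.08 0" --pt "0 0.83 -0.35 0.12 0" --pt "0 1.12 -0.41 0.17 0"

```text
time_s: 8.68
ee_pos: [630.4, -40.3, 160.6]
ee_rot: [-3.141, 0.003, -3.003]
contact_force: [0.9, 2.1, 6.0]
width: 16.0
grasp_force: 58.7
```

```bash
python3 k.py 2.99 0.1 4;echo; python3 k.py 3.39 0.1 4; python3 k.py 3.79 0.1 4
```

```text
t 8.6833 q [  6.3 -28.1] z 160.6 centre [1.8 1.6] meas angle 2.992 Ft 1.5 Frad -1.74 Fz 6.0 w 15.973628791358122
[0, np.float64(0.3), np.float64(-0.03), 0.04, 0], [0, np.float64(0.6), np.float64(-0.03), 0.08, 0], [0, np.float64(0.9), np.float64(-0.0), 0.12, 0], [0, np.float64(1.19), np.float64(0.06), 0.17, 0], 
t 8.6833 q [  6.3 -28.1] z 160.6 centre [1.8 1.6] meas angle 2.992 Ft 1.5 Frad -1.74 Fz 6.0 w 15.973628791358122
[0, np.float64(0.29), np.float64(0.09), 0.04, 0], [0, np.float64(0.56), np.float64(0.2), 0.08, 0], [0, np.float64(0.83), np.float64(0.35), 0.12, 0], [0, np.float64(1.07), np.float64(0.52), 0.17, 0], t 8.6833 q [  6.3 -28.1] z 160.6 centre [1.8 1.6] meas angle 2.992 Ft 1.5 Frad -1.74 Fz 6.0 w 15.973628791358122
[0, np.float64(0.23), np.float64(0.19), 0.04, 0], [0, np.float64(0.44), np.float64(0.41), 0.08, 0], [0, np.float64(0.63), np.float64(0.64), 0.12, 0], [0, np.float64(0.79), np.float64(0.89), 0.17, 0],
```

Request:
arm_command --pt "0 0.3 -0.03 0.04 0" --pt "0 0.6 -0.03 0.08 0" --pt "0 0.9 0 0.12 0" --pt "0 1.19 0.06 0.17 0"

```text
time_s: 9.02
ee_pos: [618.6, -41.4, 159.0]
ee_rot: [-3.141, 0.003, -3.003]
contact_force: [1.3, 1.0, 7.0]
width: 16.3
grasp_force: 58.7
```

```bash
python3 k.py 3.39 0.1 4
```

```text
t 9.0167 q [ -5.5 -27.5] z 159.0 centre [1.8 1.6] meas angle -2.896 Ft 1.18 Frad -1.11 Fz 7.0 w 16.272672802548403
[0, np.float64(0.29), np.float64(0.09), 0.04, 0], [0, np.float64(0.56), np.float64(0.2), 0.08, 0], [0, np.float64(0.83), np.float64(0.35), 0.12, 0], [0, np.float64(1.07), np.float64(0.52), 0.17, 0],
```

Request:
arm_command --pt "0 0.29 0.09 0.04 0" --pt "0 0.56 0.2 0.08 0" --pt "0 0.83 0.35 0.12 0" --pt "0 1.07 0.52 0.17 0"

```text
time_s: 9.35
ee_pos: [607.4, -37.9, 157.3]
ee_rot: [-3.141, 0.003, -3.004]
contact_force: [2.1, -0.2, 6.7]
width: 15.8
grasp_force: 58.7
```

```bash
python3 k.py 3.79 0.1 4;echo; python3 k.py 4.19 0.1 4
```

```text
t 9.35 q [-16.1 -22.5] z 157.3 centre [1.8 1.6] meas angle -2.503 Ft 1.95 Frad -0.8 Fz 6.7 w 15.806393040276177
[0, np.float64(0.23), np.float64(0.19), 0.04, 0], [0, np.float64(0.44), np.float64(0.41), 0.08, 0], [0, np.float64(0.63), np.float64(0.64), 0.12, 0], [0, np.float64(0.79), np.float64(0.89), 0.17, 0], 
t 9.35 q [-16.1 -22.5] z 157.3 centre [1.8 1.6] meas angle -2.504 Ft 1.95 Frad -0.8 Fz 6.7 w 15.806393040276177
[0, np.float64(0.14), np.float64(0.27), 0.04, 0], [0, np.float64(0.25), np.float64(0.55), 0.08, 0], [0, np.float64(0.33), np.float64(0.84), 0.12, 0], [0, np.float64(0.38), np.float64(1.13), 0.17, 0],
```

Request:
arm_command --pt "0 0.23 0.19 0.04 0" --pt "0 0.44 0.41 0.08 0" --pt "0 0.63 0.64 0.12 0" --pt "0 0.79 0.89 0.17 0"

```text
time_s: 9.68
ee_pos: [598.5, -30.5, 155.7]
ee_rot: [-3.141, 0.003, -3.004]
contact_force: [1.6, -0.5, 6.9]
width: 16.1
grasp_force: 58.8
```

```bash
python3 k.py 4.19 0.1 4
```

```text
t 9.6833 q [-24.  -13.9] z 155.7 centre [1.8 1.6] meas angle -2.112 Ft 1.39 Frad -0.94 Fz 6.9 w 16.141083230090373
[0, np.float64(0.14), np.float64(0.27), 0.04, 0], [0, np.float64(0.25), np.float64(0.55), 0.08, 0], [0, np.float64(0.33), np.float64(0.84), 0.12, 0], [0, np.float64(0.38), np.float64(1.13), 0.17, 0],
```

Request:
arm_command --pt "0 0.14 0.27 0.04 0" --pt "0 0.25 0.55 0.08 0" --pt "0 0.33 0.84 0.12 0" --pt "0 0.38 1.13 0.17 0"

```text
time_s: 10.02
ee_pos: [593.0, -20.1, 154.0]
ee_rot: [-3.14, 0.003, -3.004]
contact_force: [0.0, -1.3, 8.4]
width: 16.2
grasp_force: 58.9
```

```bash
python3 k.py 4.59 0.1 4;echo; python3 k.py 4.99 0.1 4
```

```text
t 10.0167 q [-28.   -2.8] z 154.0 centre [1.8 1.6] meas angle -1.719 Ft 1.21 Frad 0.35 Fz 8.4 w 16.221443442904537
[0, np.float64(0.02), np.float64(0.3), 0.04, 0], [0, np.float64(0.01), np.float64(0.6), 0.08, 0], [0, np.float64(-0.02), np.float64(0.9), 0.12, 0], [0, np.float64(-0.09), np.float64(1.19), 0.17, 0], 
t 10.0167 q [-28.   -2.8] z 154.0 centre [1.7 1.6] meas angle -1.719 Ft 1.21 Frad 0.35 Fz 8.4 w 16.221443442904537
[0, np.float64(-0.1), np.float64(0.28), 0.04, 0], [0, np.float64(-0.22), np.float64(0.56), 0.08, 0], [0, np.float64(-0.37), np.float64(0.82), 0.12, 0], [0, np.float64(-0.55), np.float64(1.06), 0.17, 0],
```

Request:
arm_command --pt "0 0.02 0.3 0.04 0" --pt "0 0.01 0.6 0.08 0" --pt "0 -0.02 0.9 0.12 0" --pt "0 -0.09 1.19 0.17 0"

```text
time_s: 10.35
ee_pos: [591.9, -8.1, 152.3]
ee_rot: [-3.14, 0.002, -3.004]
contact_force: [-1.0, -1.1, 9.8]
width: 15.9
grasp_force: 59.1
```

```bash
python3 k.py 4.99 0.1 4
```

```text
t 10.35 q [-27.4   9.1] z 152.3 centre [1.7 1.6] meas angle -1.318 Ft 1.22 Frad 0.91 Fz 9.8 w 15.8939257821475
[0, np.float64(-0.1), np.float64(0.28), 0.04, 0], [0, np.float64(-0.22), np.float64(0.56), 0.08, 0], [0, np.float64(-0.37), np.float64(0.82), 0.12, 0], [0, np.float64(-0.55), np.float64(1.06), 0.17, 0],
```

Request:
arm_command --pt "0 -0.1 0.28 0.04 0" --pt "0 -0.22 0.56 0.08 0" --pt "0 -0.37 0.82 0.12 0" --pt "0 -0.55 1.06 0.17 0"

```text
time_s: 10.68
ee_pos: [595.7, 3.3, 150.7]
ee_rot: [-3.141, 0.001, -3.004]
contact_force: [-2.3, -0.8, 11.4]
width: 16.0
grasp_force: 59.3
```

```bash
python3 k.py 5.39 0.1 4;echo; python3 k.py 5.79 0.1 4
```

```text
t 10.6833 q [-22.1  19.9] z 150.7 centre [1.7 1.6] meas angle -0.915 Ft 1.8 Frad 1.57 Fz 11.4 w 16.039709682843235
[0, np.float64(-0.2), np.float64(0.22), 0.04, 0], [0, np.float64(-0.42), np.float64(0.43), 0.08, 0], [0, np.float64(-0.66), np.float64(0.61), 0.12, 0], [0, np.float64(-0.92), np.float64(0.76), 0.17, 0], 
t 10.6833 q [-22.1  19.9] z 150.7 centre [1.7 1.6] meas angle -0.915 Ft 1.8 Frad 1.57 Fz 11.4 w 16.039709682843235
[0, np.float64(-0.27), np.float64(0.13), 0.04, 0], [0, np.float64(-0.55), np.float64(0.23), 0.08, 0], [0, np.float64(-0.84), np.float64(0.3), 0.12, 0], [0, np.float64(-1.14), np.float64(0.34), 0.17, 0],
```

Request:
arm_command --pt "0 -0.2 0.22 0 0" --pt "0 -0.42 0.43 0 0" --pt "0 -0.66 0.61 0.02 0" --pt "0 -0.92 0.76 0.06 0"

```text
time_s: 11.02
ee_pos: [602.2, 11.2, 149.4]
ee_rot: [-3.14, -0.002, -3.004]
contact_force: [-5.5, -2.8, 11.2]
width: 15.8
grasp_force: 59.3
```

```bash
python3 k.py 5.79 0.1 4
```

```text
t 11.0167 q [-14.6  26.8] z 149.4 centre [1.7 1.6] meas angle -0.573 Ft 5.97 Frad 1.5 Fz 11.2 w 15.836884493245211
[0, np.float64(-0.27), np.float64(0.13), 0.04, 0], [0, np.float64(-0.55), np.float64(0.23), 0.08, 0], [0, np.float64(-0.84), np.float64(0.3), 0.12, 0], [0, np.float64(-1.14), np.float64(0.34), 0.17, 0],
```

Request:
arm_command --pt "0 -0.27 0.13 0.04 0" --pt "0 -0.55 0.23 0.08 0" --pt "0 -0.84 0.3 0.12 0" --pt "0 -1.14 0.34 0.17 0"

```text
time_s: 11.35
ee_pos: [611.9, 16.9, 147.8]
ee_rot: [-3.141, -0.005, -3.004]
contact_force: [-10.2, -0.1, 17.6]
width: 15.9
grasp_force: 59.8
```

```bash
python3 k.py 6.19 0.1 4;echo; python3 k.py 6.59 0.1 4
```

```text
t 11.35 q [-4.2 31.1] z 147.8 centre [1.7 1.6] meas angle -0.197 Ft 9.71 Frad 3.26 Fz 17.6 w 15.929622939099238
[0, np.float64(-0.3), np.float64(0.01), 0.04, 0], [0, np.float64(-0.6), np.float64(-0.0), 0.08, 0], [0, np.float64(-0.9), np.float64(-0.05), 0.12, 0], [0, np.float64(-1.19), np.float64(-0.13), 0.17, 0], 
t 11.35 q [-4.2 31.1] z 147.8 centre [1.7 1.6] meas angle -0.197 Ft 9.71 Frad 3.26 Fz 17.6 w 15.929622939099238
[0, np.float64(-0.28), np.float64(-0.1), 0.04, 0], [0, np.float64(-0.55), np.float64(-0.24), 0.08, 0], [0, np.float64(-0.8), np.float64(-0.4), 0.12, 0], [0, np.float64(-1.04), np.float64(-0.58), 0.17, 0],
```

Pad has touched: tangential effort has risen to about 10 N, an estimated 22–26 N of squeeze. A little further in small steps.

Request:
arm_command --pt "0 -0.3 0.01 0.02 0" --pt "0 -0.6 0 0.04 0" --pt "0 -0.9 -0.05 0.06 0"

```text
time_s: 11.6
ee_pos: [619.8, 18.5, 146.8]
ee_rot: [3.14, -0.007, -3.003]
contact_force: [-12.9, 1.3, 15.7]
width: 15.9
grasp_force: 59.7
```

```bash
python3 k.py 6.49 0.1 2
```

```text
t 11.6 q [ 3.9 31.7] z 146.8 centre [1.7 1.6] meas angle 0.073 Ft 12.8 Frad 2.13 Fz 15.7 w 15.891989043748074
[0, np.float64(-0.29), np.float64(-0.08), 0.04, 0], [0, np.float64(-0.57), np.float64(-0.18), 0.08, 0],
```

Request:
arm_command --pt "0 0 0 0 0" --pt "0 0 0 0 0" --pt "0 0 0 0 0"

```text
time_s: 11.85
ee_pos: [621.5, 18.6, 146.7]
ee_rot: [3.141, -0.003, -3.003]
contact_force: [-4.2, 1.2, 7.8]
width: 16.0
grasp_force: 58.9
```

```bash
python3 k.py 6.49 0.1 2
```

```text
t 11.85 q [ 5.6 31.5] z 146.7 centre [1.7 1.6] meas angle 0.129 Ft 4.21 Frad 1.25 Fz 7.8 w 15.97057863401041
[0, np.float64(-0.29), np.float64(-0.08), 0.04, 0], [0, np.float64(-0.57), np.float64(-0.18), 0.08, 0],
```

Paused push-back is about 5 N, moving effort is about 12 N above free, and the angle past touch gives 32–36 N: on target. I let go and rise.

Request:
arm_command --pt "60 0 0 0 0" --pt "60 0 0 0 0" --pt "60 0 0 0 0" --pt "60 0 0 0 0" --pt "60 0 0 0 0" --pt "60 0 0 -2 0" --pt "60 0 0 -5 0" --pt "60 0 0 -8 0"

```text
time_s: 12.52
ee_pos: [622.2, 18.3, 226.6]
ee_rot: [-3.142, -0.002, -3.003]
contact_force: [0.5, -0.1, 1.3]
width: 51.2
grasp_force: 0.0
```

Request:
arm_command --pt "60 3 0 -4 0" --pt "60 7 0 -4 0" --pt "60 11 0 -4 0" --pt "60 15 0 -4 0" --pt "60 18 0 -4 0" --pt "60 18 0 -4 0" --pt "60 18 0 -4 0"

```text
time_s: 13.1
ee_pos: [443.8, -6.7, 266.9]
ee_rot: [3.141, 0.001, -3.004]
contact_force: [0.4, 0.1, 0.8]
width: 51.2
grasp_force: 0.0
```

```bash
python3 - <<'E'
from h import *
import cv2
s=read_state(); print(s["time_s"],s["contact_force"],s["width"],np.abs(s["dq"]).max())
a=get_image("top")[130:310,230:490,::-1]; b=get_image("side")[195:395,230:450,::-1]
cv2.imwrite("pics/c4.png",np.hstack([cv2.resize(a,(400,277),interpolation=2),cv2.resize(b,(305,277),interpolation=2)]))
E
```

```text
13.1 [0.3857482  0.10365197 0.80626026] 51.15507999776521 0.07189326910030974
```

View pics/c4.png

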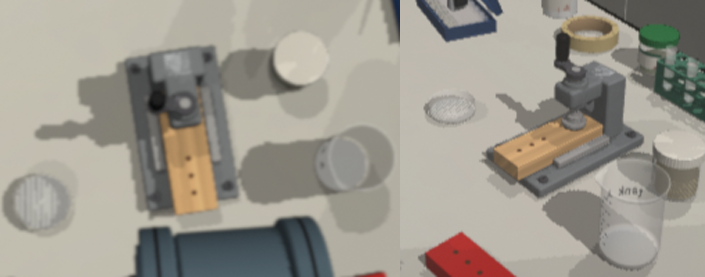

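The block is home and straight, with the pad (572,120) down on it. The knob stands at (157,97), and the jar, beaker and dish are unmoved. I hand in.

```bash
python3 -c "
from cell import *
print(close_job())"
```

```text
the job is handed in; nothing more can be done
None
```

I pushed the block home against the column, clamped it at an estimated 32–36 N by feel, let go without disturbing the jar, beaker or dish, and handed the job in; the system returned no verdict.

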